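# Third hand: press the hook rail into the sprung assembly jig

### The arm

A 7-joint arm with a two-finger parallel gripper is mounted at the origin on a cart in front of the work surface, level with it; the furniture and walls round the work are solid. World frame = base frame: x ahead of the robot, y to its left, z up, the work surface at z = 0. Lengths are in m, angles in rad, forces in N, time in s.
With the tool pointing down it reaches from about 0.35 to 0.9 m from the base axis. Payload 19.9 kg.
Tool frame: the origin (TCP) lies midway between the tips of the shut fingers; the grasp point (between the pads) lies 19 mm behind it; z points along the fingers, y is the line along which they close (so a half turn about z gives the same grasp; the last joint's range is limited). The gripper opens to 85 mm and grips with 20 to 120 N. Pads are 22 mm wide; open, the fingers measure 114 mm over their backs; the gripper's body (76 mm by 85 mm) begins 54 mm behind the grasp point. The pads swing forward as they close: fully open they stand 13 mm farther back than shut.
Start: joints at [-1.329, 0.417, -0.01, 1.614, 0.005, 1.111, -0.053], TCP at [0.175, 0.6, 0.231] pointing down, gripper open.
Joint ranges: [-2.81, 2.81], [-0.39, 2.02], [-1.27, 1.25], [0.06, 2.57], [-1.19, 4.33], [0.19, 2], [-2.82, 2.82]. Speed limits (rad/s): [1.89, 1.89, 2.39, 2.39, 3.01, 3.01, 3.01].

### API

Orientations are given as a rotation vector (axis times angle).
In Python, from bench import env gives the robot as it stands.
- The arm moves only by the shell command python3 -m pendant 'ROWS' [FORCE]. ROWS is JSON, a list of rows, each an object of numbers: "jaw": the gripper command: -1 is shut, 1 is fully open, values between are in proportion; "x", "y", "z": the shift along the tool's x, y, z in mm; "ax", "ay", "az": the turn, a rotation vector about the tool's x, y, z in units of 10 degrees (1.0 is 10 degrees). A call has 1 to 8 rows; each row shifts and turns the commanded pose from where the row before left it, along the tool's axes as they then stand; what a row does not reach is not made up. A row lasts 1/8 s, in which the tool goes at most 62.5 mm and 10.7 degrees, less where a joint would pass 70% of its speed; a pose out of reach is approached as far as the arm can. A call with a gripper value outside its range is refused whole. The fingers move at their own pace and stop on an object; FORCE is the grip in N (left out, the last holds). Time passes only in rows, so rows that do not move let the fingers close. It gives the time, the measured TCP pose, the force, the opening and the grip force at its end, in the units of the state.
- env.read_state(): the state, without advancing time (a new reading comes with each control period).
- env.grab_frame(name): name is "scene" or "top" or "wrist"; returns (picture, depth): 400x640x3 uint8, red, green, blue; 400x640 float32, m along the optical axis (not along the pixel's ray), 0 where there is no reading.
- env.camera_params(name): a dict with "fov_y" (degrees; the focal length in pixels is half the picture's height over the tangent of half this angle, whatever the lens; pixels are square), "cx", "cy" (the principal point, pixels), "position" and "attitude" of the camera in the world. Camera axes: x right, y up, looking along -z (the intrinsics and any distortion apply to the point x, -y, -z); pixel columns grow to the right and rows downward; lengths in m; the calibration is good to about 2 mm. A picture is of the moment at which its call begins: read the wrist's pose just before it. camera_params takes no time and is no camera call; for the wrist camera it gives the pose at the moment of the call.
- env.job_done(): hands the job in; it is judged then, once.
Trained networks look in the newest picture that a camera, given by its name, has taken for a name from the list of things; names that differ only in an ending like _2 or _b are one class to them, and where a whole thing is asked for, a point or a joint stands for the part that bears it (a point fixed in the world has none). Each returns a list of dicts, best first, with "conf" (0 to 1); they miss things now and then, are a little off and sometimes report something else, mostly with a low value. They report only what shows in the picture. A call takes as long as a camera call.
- env.cut_out(camera, label): "pixels" (400x640 bool, what is visible of it) and "point" ([row, column] in pixels, amid what is visible of it).
The state is a dict: "t": time; "joint_pos": joint angles; "qd": joint speeds; "joint_torque": joint torques, N m; "position": TCP position; "ee_rot": TCP orientation; "force": force on the tool from outside, world axes, zero at the start; "torque": the same for the moment, N m; "gripper_width": finger opening in m; "grip_force": force on a finger pad.
Only numpy, scipy, OpenCV 4.12 (cv2) and the standard library are available. Lean on these libraries where they do the work, as an engineer would, in place of code of your own. Each camera call takes 0.05 s, during which the arm holds its last target. There are 200 camera calls.

### The job

Pick up the wooden hook rail, stand it upright on the two narrow feet of the assembly jig, centred and with its hooks facing away from the jig's two upright steel plates, and only then press it squarely against both plates until the black pointer of the sprung stop is in the green part of the gauge, never running it deep into the red. Finish while still gripping and pressing the rail steadily like that - do not let go, I will drive the screws through the plates from behind - and leave everything else on the table where it is.

Things in the scene. Friction and masses are not known exactly. Their poses are not given: they have to be found in the camera images.
- rail_mid (a point): Centre (half-way up) of the loose wooden hook rail: brown bar 20 mm thick (its x), 220 long (its y), 60 high (its z), 0.18 to 0.28 kg, standing on its long edge. Four brass hooks stand 20 mm out of its front (-x), at y = -90, -50, 50, 90 mm; the middle 90 mm is free to grip across the thickness. Its back (+x) is plain. The front starts roughly towards the robot.
- rail: The same hook rail; origin at the centre of its underside, axes as for rail_mid.
- cradle (a point): The rail's seat on the jig: mid-way between the two L-brackets, on the front face of their plates (x = 0), level with the top of their feet (z = 0; 60 mm above the table). +x points into the plates, the way to press; y left, z up. A seated rail's middle is at about (-10, 0, 30) mm here, its x along this x. The point moves with the stop when it is pressed.
- jig: Assembly jig fixed to the table: plywood base 230 x 220 x 16 mm, blue spring housing 76 mm high at its rear, aluminium sprung stop before it with two steel L-brackets 70 mm left and right of the middle. Between the brackets 110 mm of width is free for fingers, and 60 mm of depth from the plates' face back to the crossbar. Origin: base underside, 30 mm behind the plates' face with the stop free.
- stop (a joint): Travel of the sprung stop along the cradle's +x in m: 0 when free (its start), 0.040 at the end of travel. Spring: about 500 N per m (0.020 m = 10 N). A black pointer moves with it over the coloured gauge at the jig's left: white up to 0.012, green 0.012 to 0.028, red beyond; deep in the red is more than 0.035.
- mug_mid (a point): Bystander: white mug, 78 x 116 x 97 mm; its middle, half-way up. Leave it alone.
- can_1_mid (a point): Bystander: drink can, 66 mm across, 115 mm high; its middle. Leave it alone.
- can_2_mid (a point): Bystander: the other drink can, same size; its middle. Leave it alone.
- screwdriver_mid (a point): Bystander: screwdriver with an orange handle, 188 mm long, lying down; its middle. Leave it alone.
- honey_jar_mid (a point): Bystander: jar with a green lid, 64 mm across, 84 mm high; its middle. Leave it alone.
- plate_left (a point): Middle of the front face of the left L-bracket's upright steel plate, 20 mm above its foot, at y = +70 mm of the cradle. The plate is 30 mm wide and rises 40 mm above the foot; the foot is 30 mm wide and reaches 35 mm forward (-x) of the plate's face.
- plate_right (a point): Middle of the front face of the right L-bracket's upright steel plate, 20 mm above its foot, at y = -70 mm of the cradle. The plate is 30 mm wide and rises 40 mm above the foot; the foot is 30 mm wide and reaches 35 mm forward (-x) of the plate's face.

How it is judged:
By the outcome, as a careful person would: the job done as asked, in the order asked, and still so for the second after the job is handed in, while the arm keeps its last pose, push and grip.
It also fails if it takes over 45 s, if anything falls off the work surface, if the arm or the gripper's body presses on something with over 40 N, if the wrist force passes 120 N, or if a joint passes its speed limit or range.

## Working session

There is one attempt and no reset: what is moved stays moved. The work goes in short steps, Python scripts to look and compute and a shell command to move; the robot and the scene stay as the last step left them, time stands still between calls to the robot, and variables do not carry over. Pictures are saved under pics/ and viewed, at most 10 in all, crops included, and the job is handed in when it is done.

```bash
ls; mkdir -p pics
cat > h.py <<'E'
import numpy as np, cv2
from scipy.spatial.transform import Rotation as R
from bench import env
def att(p):
    a=np.array(p["attitude"],float)
    if a.shape==(3,3): return a
    return R.from_rotvec(a).as_matrix() if a.size==3 else R.from_quat(a).as_matrix()
def cloud(d,p):
    f=200/np.tan(np.radians(p["fov_y"])/2)
    v,u=np.mgrid[:400,:640]
    c=np.stack([(u-p["cx"])/f*d,-(v-p["cy"])/f*d,-d],-1)
    return c@att(p).T+np.array(p["position"])
def proj(P,p):
    f=200/np.tan(np.radians(p["fov_y"])/2)
    c=(np.atleast_2d(P)-p["position"])@att(p)
    return np.stack([p["cx"]+f*c[:,0]/-c[:,2],p["cy"]-f*c[:,1]/-c[:,2]],-1)
E
python3 - <<'E'
from h import *
ims=[]
for n in ["scene","top"]:
    p=env.camera_params(n);print(n,p)
    im,d=env.grab_frame(n);cv2.imwrite(f"pics/{n}.png",im[...,::-1])
    X=cloud(d,p)
    for l in ["rail","jig","stop","mug_mid","can_1_mid","screwdriver_mid","honey_jar_mid"]:
        for r in env.cut_out(n,l)[:2]:
            m=r["pixels"]&(d>0)
            if m.sum(): print(n,l,round(r["conf"],2),np.round(r["point"]),m.sum(),np.round(np.percentile(X[m],[2,50,98],axis=0),3).tolist())
print(env.read_state())
E
```

```text
pics
scene {'fov_y': 48.4492424417949, 'cx': 320.22371533387354, 'cy': 190.7438542360214, 'position': array([-0.07215741, -0.6166353 ,  0.92599422]), 'attitude': array([ 0.81201025, -0.30719193, -0.64694313])}
scene rail 0.9 [197. 280.] 1060 [[0.445, 0.108, 0.005], [0.474, 0.207, 0.044], [0.504, 0.31, 0.064]]
scene jig 0.73 [244. 396.] 6251 [[0.498, -0.243, 0.008], [0.605, -0.138, 0.019], [0.724, -0.023, 0.086]]
scene mug_mid 0.72 [181. 345.] 907 [[0.626, 0.087, 0.007], [0.655, 0.115, 0.065], [0.703, 0.163, 0.098]]
scene mug_mid 0.16 [198. 283.] 1086 [[0.445, 0.108, 0.005], [0.474, 0.207, 0.044], [0.506, 0.312, 0.064]]
scene can_1_mid 0.93 [144. 248.] 605 [[0.501, 0.442, 0.016], [0.521, 0.455, 0.082], [0.554, 0.496, 0.116]]
scene screwdriver_mid 0.58 [169. 208.] 199 [[0.343, 0.466, 0.007], [0.386, 0.484, 0.02], [0.449, 0.529, 0.028]]
scene honey_jar_mid 0.92 [158. 283.] 582 [[0.573, 0.327, 0.002], [0.594, 0.342, 0.058], [0.646, 0.411, 0.089]]
top {'fov_y': 56.995552993925976, 'cx': 313.241253353717, 'cy': 196.28426868614463, 'position': array([0.49398796, 0.14021259, 1.07547072]), 'a
[... 899 characters left out ...]
': array([-1.32849951,  0.41737581, -0.01030752,  1.61359466,  0.00469925,
        1.11068416, -0.05303328]), 'qd': array([-5.24113400e-04, -5.12395550e-05, -7.25679955e-05,  2.94087631e-04,
       -1.76472391e-03,  6.98349674e-04,  6.77121248e-05]), 'joint_torque': array([-1.41455246e-03, -8.64138222e+01,  6.76951557e-01, -4.35199928e+01,
        1.89815182e-02,  1.74857480e-03, -6.08225790e-06]), 'position': array([0.17499107, 0.59999215, 0.23127741]), 'ee_rot': array([ 4.44325253e-01,  3.10998375e+00, -6.38940329e-05]), 'force': array([ 0.09132467,  0.08153816, -0.24072075]), 'torque': array([ 0.02910516, -0.03221754,  0.00255925]), 'grip_force': 0.0, 'gripper_width': 0.08502785236974911}
```

```bash
python3 -c "
import cv2,numpy as np
a=cv2.imread('pics/scene.png');b=cv2.imread('pics/top.png')
cv2.imwrite('pics/both.png',cv2.resize(np.vstack([a,b]),(480,600)))"
```

```text
(no output)
```

View pics/both.png

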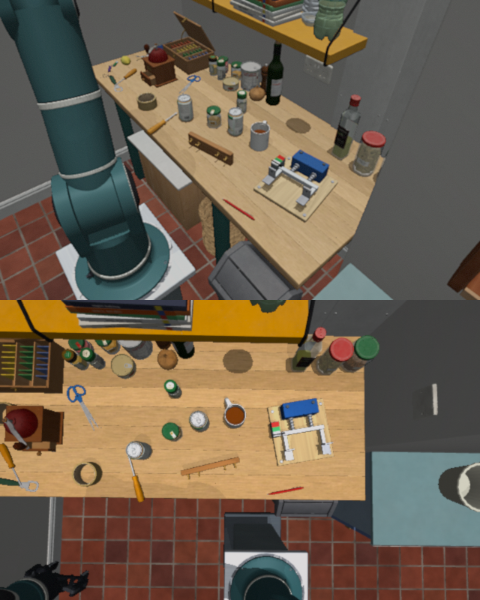

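The pictures show the rail left of centre (top px ~(275,222)), and the jig to the right (~(400,179)) with its plates' open side towards the robot and the gauge at its left. Next: fit the poses.

Run:
```python
from h import *
n="top";p=env.camera_params(n);im,d=env.grab_frame(n);X=cloud(d,p)
def fit(m,name):
    q=X[m][:,:2].astype(np.float32)
    print(name,len(q),cv2.minAreaRect(q*1000),q.mean(0).round(4))
r=env.cut_out(n,"rail")[0]["pixels"]&(d>0)
Z=X[...,2]
fit(r&(Z>.052)&(Z<.07),"railtop")
ys,xs=np.where(r&(Z>.052)); 
u=X[r&(Z>.052)][:,:2];c=u.mean(0);e=np.linalg.svd(u-c)[2][0] if len(u)<3000 else 0
print("axis",e,np.degrees(np.arctan2(e[1],e[0])),np.percentile((u-c)@e,[1,99]),np.percentile((u-c)@np.array([-e[1],e[0]]),[2,50,98]),np.median(Z[r&(Z>.052)]))
reg=(X[...,0]>.45)&(X[...,0]<.75)&(X[...,1]>-.27)&(X[...,1]<.02)
for lo,hi in [(.008,.024),(.052,.068),(.068,.085),(.092,.11)]:
    m=(reg&(Z>lo)&(Z<hi)).astype(np.uint8)
    k,lab,st,ce=cv2.connectedComponentsWithStats(m)
    for i in range(1,k):
        if st[i,4]>25: fit(lab==i,f"z{lo} px{ce[i].round()} z={np.median(Z[lab==i]):.3f}")
crop=im[110:260,320:470];cv2.imwrite("pics/jig.png",cv2.resize(crop[...,::-1],(600,600),interpolation=cv2.INTER_CUBIC))
```

```text
railtop 576 ((476.92950439453125, 215.59317016601562), (19.959943771362305, 219.0068817138672), 14.203715324401855) [0.4769 0.216 ]
axis [ 0.24434686 -0.9696879 ] -75.85676178031585 [-0.10653766  0.10669485] [-9.58727967e-03 -1.66964478e-05  9.55739586e-03] 0.06041767588657043
z0.008 px[429. 159.] z=0.017 619 ((656.3452758789062, -202.1543426513672), (174.30508422851562, 58.808616638183594), 10.503290176391602) [ 0.6623 -0.2104]
z0.008 px[371. 158.] z=0.017 538 ((663.7014770507812, -44.54716110229492), (103.02218627929688, 73.85415649414062), 12.405166625976562) [ 0.665  -0.0413]
z0.008 px[401. 163.] z=0.017 298 ((649.09326171875, -129.62095642089844), (42.495079040527344, 62.768890380859375), 11.755127906799316) [ 0.6492 -0.1294]
z0.008 px[401. 197.] z=0.017 2217 ((558.2406005859375, -137.7572784423828), (117.22103881835938, 220.21392822265625), 10.100198745727539) [ 0.5524 -0.1287]
z0.052 px[392. 171.] z=0.057 610 ((632.1812744140625, -106.36603546142578), (74.85968780517578, 196.86941528320312), 7.329711437225342) [ 0.6202 -0.0927]
z0.052 px[435. 199.] z=0.061 144 ((547.8379516601562, -210.70974731445312), (38.6301383972168, 31.112564086914062), 10.131733894348145) [ 0.546  -0.2106]
z0.052 px[385. 207.] z=0.061 141 ((520.6482543945312, -73.44496154785156), (36.83014678955078, 31.07423210144043), 6.602330207824707) [ 0.5202 -0.0735]
z0.068 px[400. 144.] z=0.077 947 ((694.8336181640625, -112.2284164428711), (55.326072692871094, 129.9672088623047), 10.349513053894043) [ 0.6939 -0.1114]
```

View pics/jig.png

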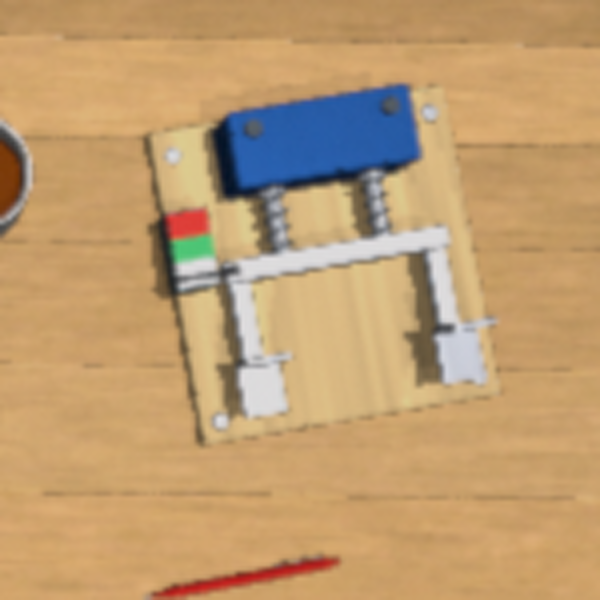

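```bash
cat >> h.py <<'E'
def plan(xyz,yaw,n):
    "rows to put TCP at xyz, pointing down, tool y at world angle yaw (deg)"
    s=env.read_state();M=R.from_rotvec(s["ee_rot"]);P=np.array(s["position"])
    a=np.radians(yaw);y=np.array([np.cos(a),np.sin(a),0]);z=np.array([0,0,-1.])
    T=R.from_matrix(np.stack([np.cross(y,z),y,z],1))
    w=(M.inv()*T).as_rotvec()/n
    d=(np.array(xyz)-P)/n
    print("now",P.round(4),"turn deg",np.degrees(w*n).round(2))
    for i in range(n):
        Mi=M*R.from_rotvec(w*i)
        print(dict(zip("xyz",(Mi.inv().apply(d)*1000).round(0))),(np.degrees(w)/10).round(2))
E
python3 -c "
from h import *
plan([.477,.216,.16],14.1,10)"
```

```text
now [0.175  0.6    0.2313] turn deg [ 0.    0.   59.64]
{'x': np.float64(-40.0), 'y': np.float64(-28.0), 'z': np.float64(7.0)} [0.  0.  0.6]
{'x': np.float64(-42.0), 'y': np.float64(-24.0), 'z': np.float64(7.0)} [0.  0.  0.6]
{'x': np.float64(-45.0), 'y': np.float64(-20.0), 'z': np.float64(7.0)} [0.  0.  0.6]
{'x': np.float64(-47.0), 'y': np.float64(-15.0), 'z': np.float64(7.0)} [0.  0.  0.6]
{'x': np.float64(-48.0), 'y': np.float64(-10.0), 'z': np.float64(7.0)} [0.  0.  0.6]
{'x': np.float64(-49.0), 'y': np.float64(-5.0), 'z': np.float64(7.0)} [0.  0.  0.6]
{'x': np.float64(-49.0), 'y': np.float64(0.0), 'z': np.float64(7.0)} [0.  0.  0.6]
{'x': np.float64(-49.0), 'y': np.float64(5.0), 'z': np.float64(7.0)} [0.  0.  0.6]
{'x': np.float64(-48.0), 'y': np.float64(10.0), 'z': np.float64(7.0)} [0.  0.  0.6]
{'x': np.float64(-46.0), 'y': np.float64(15.0), 'z': np.float64(7.0)} [0.  0.  0.6]
```

```bash
python3 -m pendant '[{"jaw":1,"x":-40,"y":-28,"z":7,"az":0.6},{"jaw":1,"x":-42,"y":-24,"z":7,"az":0.6},{"jaw":1,"x":-45,"y":-20,"z":7,"az":0.6},{"jaw":1,"x":-47,"y":-15,"z":7,"az":0.6},{"jaw":1,"x":-48,"y":-10,"z":7,"az":0.6},{"jaw":1,"x":-49,"y":-5,"z":7,"az":0.6},{"jaw":1,"x":-49,"y":0,"z":7,"az":0.6},{"jaw":1,"x":-49,"y":5,"z":7,"az":0.6}]' 40
python3 -m pendant '[{"jaw":1,"x":-48,"y":10,"z":7,"az":0.6},{"jaw":1,"x":-46,"y":15,"z":7,"az":0.56},{"jaw":1},{"jaw":1}]'
python3 - <<'E'
from h import *
n="wrist";p=env.camera_params(n);im,d=env.grab_frame(n);X=cloud(d,p);cv2.imwrite("pics/w1.png",im[...,::-1])
for c in env.cut_out(n,"rail")[:1]:
    m=c["pixels"]&(d>0)&(X[...,2]>.052)&(X[...,2]<.068);q=X[m][:,:2]
    print(c["conf"],m.sum(),cv2.minAreaRect((q*1000).astype(np.float32)),np.median(X[m][:,2]))
plan([.477,.216,.012],14.1,5);print(env.read_state()["joint_pos"])
E
```

```text
0.58 0 ((0.0, 0.0), (0.0, 0.0), 0.0) nan
now [0.175  0.6    0.2313] turn deg [-0.    0.   59.64]
{'x': np.float64(-79.0), 'y': np.float64(-57.0), 'z': np.float64(44.0)} [-0.    0.    1.19]
{'x': np.float64(-90.0), 'y': np.float64(-39.0), 'z': np.float64(44.0)} [-0.    0.    1.19]
{'x': np.float64(-96.0), 'y': np.float64(-20.0), 'z': np.float64(44.0)} [-0.    0.    1.19]
{'x': np.float64(-98.0), 'y': np.float64(0.0), 'z': np.float64(44.0)} [-0.    0.    1.19]
{'x': np.float64(-96.0), 'y': np.float64(21.0), 'z': np.float64(44.0)} [-0.    0.    1.19]
[-1.32847639  0.41735697 -0.01029553  1.6135773   0.00467734  1.11072611
 -0.0530063 ]$[0]: bad value
$[0]: bad value
  return _methods._mean(a, axis=axis, dtype=dtype,
  ret = ret.dtype.type(ret / rcount)
```

View pics/w1.png

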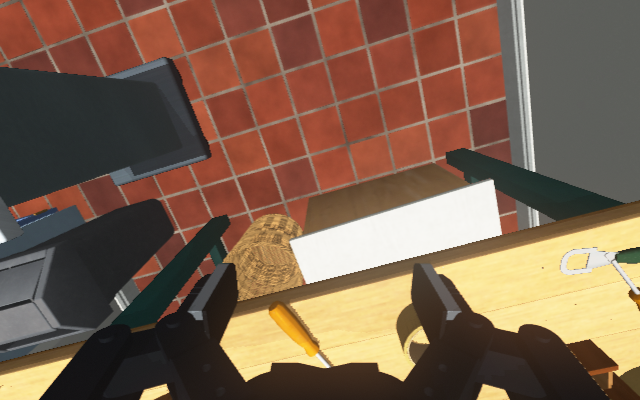

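The moves were refused and the wrist view shows only the start place (floor, screwdriver handle at ~(295,330)). I'll check the row format.

```bash
python3 -m pendant --help | head -20; python3 -m pendant '[{"jaw":1.0,"x":-40.0,"y":-28.0,"z":7.0,"ax":0,"ay":0,"az":0.6}]' 40 || python3 -m pendant '[{"jaw":0.98,"x":-40,"y":-28,"z":7,"az":0.6}]' 40
```

```text
t: 1.12
position: [0.2035, 0.5634, 0.2242]
ee_rot: [-0.602, -3.082, -0.002]
force: [0.4, -0.4, -0.1]
gripper_width: 0.0856
grip_force: 0.0invalid input: not JSON, or not a number
```

```bash
python3 -m pendant '[{"jaw":1,"x":-42,"y":-24,"z":7,"ax":0,"ay":0,"az":0.6},{"jaw":1,"x":-45,"y":-20,"z":7,"ax":0,"ay":0,"az":0.6},{"jaw":1,"x":-47,"y":-15,"z":7,"ax":0,"ay":0,"az":0.6},{"jaw":1,"x":-48,"y":-10,"z":7,"ax":0,"ay":0,"az":0.6},{"jaw":1,"x":-49,"y":-5,"z":7,"ax":0,"ay":0,"az":0.6},{"jaw":1,"x":-49,"y":0,"z":7,"ax":0,"ay":0,"az":0.6},{"jaw":1,"x":-49,"y":5,"z":7,"ax":0,"ay":0,"az":0.6}]' 40 &&
python3 -m pendant '[{"jaw":1,"x":-48,"y":10,"z":7,"ax":0,"ay":0,"az":0.6},{"jaw":1,"x":-46,"y":15,"z":7,"ax":0,"ay":0,"az":0.56},{"jaw":1,"x":0,"y":0,"z":0,"ax":0,"ay":0,"az":0},{"jaw":1,"x":0,"y":0,"z":0,"ax":0,"ay":0,"az":0}]'
python3 - <<'E'
from h import *
n="wrist";p=env.camera_params(n);im,d=env.grab_frame(n);X=cloud(d,p);cv2.imwrite("pics/w2.png",im[...,::-1])
for c in env.cut_out(n,"rail")[:1]:
    m=c["pixels"]&(d>0)&(X[...,2]>.052)&(X[...,2]<.068);q=X[m][:,:2]
    print(c["conf"],m.sum(),cv2.minAreaRect((q*1000).astype(np.float32)),np.median(X[m][:,2]))
plan([.477,.216,.012],14.1,5);print(env.read_state()["joint_pos"])
E
```

```text
t: 2.0
position: [0.4172, 0.2895, 0.1753]
ee_rot: [1.675, 2.658, 0.001]
force: [0.6, 0.9, 0.1]
gripper_width: 0.0854
grip_force: 0.0
t: 2.5
position: [0.4757, 0.2139, 0.1613]
ee_rot: [-1.93, -2.478, 0.0]
force: [-0.0, 0.8, 0.5]
gripper_width: 0.0854
grip_force: 0.0
0.8 5863 ((475.8211975097656, 216.1312255859375), (20.00492286682129, 218.91554260253906), 14.246047973632812) 0.059905931073375024
now [0.4754 0.2146 0.1614] turn deg [ 0.   -0.02  0.15]
{'x': np.float64(0.0), 'y': np.float64(0.0), 'z': np.float64(30.0)} [ 0. -0.  0.]
{'x': np.float64(0.0), 'y': np.float64(0.0), 'z': np.float64(30.0)} [ 0. -0.  0.]
{'x': np.float64(0.0), 'y': np.float64(0.0), 'z': np.float64(30.0)} [ 0. -0.  0.]
{'x': np.float64(0.0), 'y': np.float64(0.0), 'z': np.float64(30.0)} [ 0. -0.  0.]
{'x': np.float64(0.0), 'y': np.float64(0.0), 'z': np.float64(30.0)} [ 0. -0.  0.]
[-0.79330839  0.33207684  0.37195587  1.9476688  -0.15366735  0.88875513
 -0.09392374]
```

View pics/w2.png

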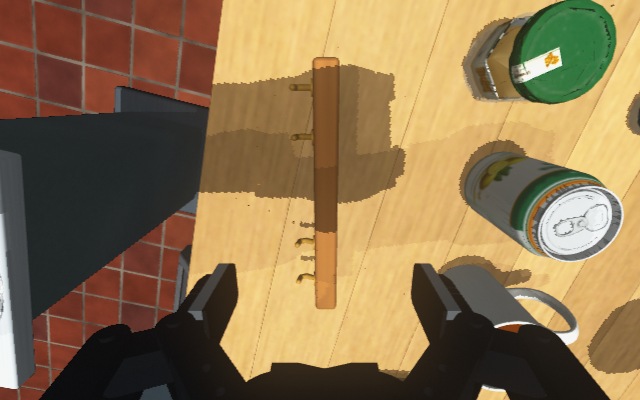

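The wrist view shows the rail from (325,60) to (325,305), centred between the fingers, hooks on the robot side; the mug is near the right finger but is clear of the descent. Descend and grip.

```bash
python3 -m pendant '[{"jaw":1,"x":-1,"y":1,"z":40,"ax":0,"ay":0,"az":0},{"jaw":1,"x":0,"y":0,"z":40,"ax":0,"ay":0,"az":0},{"jaw":1,"x":0,"y":0,"z":38,"ax":0,"ay":0,"az":0},{"jaw":1,"x":0,"y":0,"z":25,"ax":0,"ay":0,"az":0},{"jaw":1,"x":0,"y":0,"z":6,"ax":0,"ay":0,"az":0},{"jaw":-1,"x":0,"y":0,"z":0,"ax":0,"ay":0,"az":0},{"jaw":-1,"x":0,"y":0,"z":0,"ax":0,"ay":0,"az":0},{"jaw":-1,"x":0,"y":0,"z":0,"ax":0,"ay":0,"az":0}]' 60
python3 -m pendant '[{"jaw":-1,"x":0,"y":0,"z":0,"ax":0,"ay":0,"az":0},{"jaw":-1,"x":0,"y":0,"z":0,"ax":0,"ay":0,"az":0},{"jaw":-1,"x":0,"y":0,"z":0,"ax":0,"ay":0,"az":0}]'
```

```text
t: 3.6
position: [0.4775, 0.2132, 0.0131]
ee_rot: [1.931, 2.478, 0.002]
force: [-0.1, -0.1, -0.2]
gripper_width: 0.0322
grip_force: 0.0
t: 3.98
position: [0.4773, 0.2131, 0.013]
ee_rot: [1.931, 2.478, 0.001]
force: [-2.5, 0.0, 9.6]
gripper_width: 0.0193
grip_force: 59.0
```

```bash
python3 -m pendant '[{"jaw":-1,"x":0,"y":0,"z":-10,"ax":0,"ay":0,"az":0},{"jaw":-1,"x":0,"y":0,"z":-25,"ax":0,"ay":0,"az":0},{"jaw":-1,"x":0,"y":0,"z":-40,"ax":0,"ay":0,"az":0},{"jaw":-1,"x":0,"y":0,"z":-45,"ax":0,"ay":0,"az":0},{"jaw":-1,"x":0,"y":0,"z":-40,"ax":0,"ay":0,"az":0},{"jaw":-1,"x":0,"y":0,"z":-10,"ax":0,"ay":0,"az":0},{"jaw":-1,"x":0,"y":0,"z":0,"ax":0,"ay":0,"az":0}]' 60
python3 - <<'E'
from h import *
a=np.radians(10.4);ex=np.array([np.cos(a),np.sin(a)]);ey=np.array([-ex[1],ex[0]]);o=np.array([.552,-.1387])
for n in ["top","scene"]:
    p=env.camera_params(n);im,d=env.grab_frame(n);X=cloud(d,p);Z=X[...,2]
    U=(X[...,:2]-o)@ex*1000;V=(X[...,:2]-o)@ey*1000
    ok=(d>0)
    for s in (1,-1):
        f=ok&(abs(V-70*s)<25)&(U>-50)&(U<-4)&(abs(Z-.06)<.006)
        g=ok&(abs(V-70*s)<25)&(abs(U)<15)&(Z>.068)&(Z<.11)
        print(n,s,"foot",f.sum(),np.percentile(U[f],[2,98]).round(1),np.percentile(V[f],[2,98]).round(1),np.median(Z[f]).round(4))
        if g.sum()>5: print("   plate",g.sum(),np.percentile(U[g],[5,50,95]).round(1),np.percentile(V[g],[2,98]).round(1),np.percentile(Z[g],[5,98]).round(3))
    for l in ["rail"]:
        for c in env.cut_out(n,l)[:1]:
            m=c["pixels"]&(d>0);zt=np.percentile(Z[m],97);t=m&(Z>zt-.006)
            print(n,"rail",c["conf"],zt,cv2.minAreaRect((X[t][:,:2]*1000).astype(np.float32)))
print(env.read_state())
E
```

```text
t: 4.85
position: [0.477, 0.2129, 0.1826]
ee_rot: [1.931, 2.478, 0.001]
force: [-0.2, 0.6, -3.3]
gripper_width: 0.0194
grip_force: 58.8
top 1 foot 132 [-36.4  -5. ] [55.3 83.8] 0.0608
   plate 26 [-2.   0.2  2.6] [56.  84.4] [0.079 0.103]
top -1 foot 133 [-36.   -4.6] [-85.1 -55.4] 0.061
   plate 29 [-1.8  0.5  2.8] [-84.5 -55. ] [0.073 0.103]
top rail 0.46 0.23242886886912625 ((498.0409240722656, 131.7592315673828), (19.763925552368164, 46.16312026977539), 13.768715858459473)
scene 1 foot 113 [-35.7  -5.2] [53.  81.9] 0.0612
   plate 109 [-2.4  0.1  3.3] [53.4 82. ] [0.071 0.103]
scene -1 foot 136 [-36.2  -4.7] [-86.8 -57. ] 0.0613
   plate 123 [-1.8  0.2  3.7] [-86.3 -58.1] [0.071 0.103]
scene rail 0.91 0.2307423847547731 ((478.7002868652344, 213.97677612304688), (25.811939239501953, 218.86178588867188), 12.825851440429688)
{'t': 5.05, 'joint_pos': array([-0.80749982,  0.30766919,  0.39182461,  1.92918817, -0.1437544 ,
        0.93373609, -0.09955524]), 'qd': array([ 0.0005357 , -0.00111482,  0.00122629, -0.00571802,  0.0018508 ,
        0.00292647, -0.00114157]), 'joint_torque': array([-6.98337634e-02, -6.77504539e+01,  6.00734442e+00, -3.93938470e+01,
        8.68048926e-03, -2.06990029e-03,  4.02466248e-03]), 'position': array([0.47654733, 0.21251548, 0.18114225]), 'ee_rot': array([-1.93096903, -2.4774847 ,  0.00314384]), 'force': array([-0.07638156,  0.49155398, -2.1947079 ]), 'torque': array([-0.02771068,  0.02475985,  0.02519389]), 'grip_force': 58.84641408920288, 'gripper_width': 0.019480264666746662}
```

```bash
python3 -c "
from h import *
plan([.5337,-.1448,.16],10.4,8)"
```

```text
now [0.4765 0.2125 0.1811] turn deg [-0.11  0.05  3.73]
{'x': np.float64(-45.0), 'y': np.float64(-4.0), 'z': np.float64(3.0)} [-0.    0.    0.05]
{'x': np.float64(-45.0), 'y': np.float64(-4.0), 'z': np.float64(3.0)} [-0.    0.    0.05]
{'x': np.float64(-45.0), 'y': np.float64(-3.0), 'z': np.float64(3.0)} [-0.    0.    0.05]
{'x': np.float64(-45.0), 'y': np.float64(-3.0), 'z': np.float64(3.0)} [-0.    0.    0.05]
{'x': np.float64(-45.0), 'y': np.float64(-3.0), 'z': np.float64(3.0)} [-0.    0.    0.05]
{'x': np.float64(-45.0), 'y': np.float64(-2.0), 'z': np.float64(3.0)} [-0.    0.    0.05]
{'x': np.float64(-45.0), 'y': np.float64(-2.0), 'z': np.float64(3.0)} [-0.    0.    0.05]
{'x': np.float64(-45.0), 'y': np.float64(-1.0), 'z': np.float64(3.0)} [-0.    0.    0.05]
```

```bash
python3 -m pendant '[{"jaw":-1,"x":-20,"y":-4,"z":1,"ax":0,"ay":0,"az":0.04},{"jaw":-1,"x":-40,"y":-4,"z":3,"ax":0,"ay":0,"az":0.05},{"jaw":-1,"x":-55,"y":-3,"z":3,"ax":0,"ay":0,"az":0.05},{"jaw":-1,"x":-60,"y":-3,"z":3,"ax":0,"ay":0,"az":0.05},{"jaw":-1,"x":-60,"y":-3,"z":3,"ax":0,"ay":0,"az":0.05},{"jaw":-1,"x":-55,"y":-2,"z":3,"ax":0,"ay":0,"az":0.05},{"jaw":-1,"x":-40,"y":-2,"z":3,"ax":0,"ay":0,"az":0.05},{"jaw":-1,"x":-25,"y":-1,"z":2,"ax":0,"ay":0,"az":0.03}]' &&
python3 -m pendant '[{"jaw":-1,"x":-5,"y":0,"z":0,"ax":0,"ay":0,"az":0},{"jaw":-1,"x":0,"y":0,"z":0,"ax":0,"ay":0,"az":0},{"jaw":-1,"x":0,"y":0,"z":0,"ax":0,"ay":0,"az":0}]'
python3 - <<'E'
from h import *
a=np.radians(10.4);ex=np.array([np.cos(a),np.sin(a)]);ey=np.array([-ex[1],ex[0]]);o=np.array([.551,-.1396])
S=[]
for n in ["wrist","scene","top"]:
    p=env.camera_params(n);im,d=env.grab_frame(n);X=cloud(d,p);Z=X[...,2];S.append(im)
    for c in env.cut_out(n,"rail")[:1]:
        m=c["pixels"]&(d>0);U=(X[m][:,:2]-o)@ex*1000;V=(X[m][:,:2]-o)@ey*1000
        print(n,c["conf"],"U",np.percentile(U,[2,50,98]).round(1),"V",np.percentile(V,[.5,1,50,99,99.5]).round(1),"Z",np.percentile(Z[m],[1,99]).round(4))
cv2.imwrite("pics/a1.png",cv2.resize(np.vstack(S[:2])[...,::-1],(480,600)))
plan([.5337,-.1448,.074],10.4,5)
E
```

```text
t: 6.05
position: [0.5313, -0.1418, 0.1606]
ee_rot: [-2.014, -2.411, 0.002]
force: [0.5, 0.4, -1.6]
gripper_width: 0.0195
grip_force: 58.9
t: 6.42
position: [0.533, -0.1426, 0.1612]
ee_rot: [-2.008, -2.415, -0.0]
force: [0.1, -0.1, -1.8]
gripper_width: 0.0194
grip_force: 58.8
wrist 0.59 U [-43.8 -19.6  -9.4] V [-18.4 -17.1  63.2 107.2 107.6] Z [0.1807 0.2096]
scene 0.78 U [-41.2 -25.1  -8.9] V [-107.8 -107.6  -28.6  109.1  111. ] Z [0.1519 0.2121]
top 0.7 U [-33.5 -17.5  -6.4] V [-30.7 -27.9  59.6 113.1 113.2] Z [0.0148 0.2974]
now [ 0.5332 -0.1432  0.1614] turn deg [ 0.01 -0.    0.07]
{'x': np.float64(-0.0), 'y': np.float64(0.0), 'z': np.float64(17.0)} [ 0. -0.  0.]
{'x': np.float64(-0.0), 'y': np.float64(0.0), 'z': np.float64(17.0)} [ 0. -0.  0.]
{'x': np.float64(-0.0), 'y': np.float64(0.0), 'z': np.float64(17.0)} [ 0. -0.  0.]
{'x': np.float64(-0.0), 'y': np.float64(0.0), 'z': np.float64(17.0)} [ 0. -0.  0.]
{'x': np.float64(-0.0), 'y': np.float64(0.0), 'z': np.float64(17.0)} [ 0. -0.  0.]
```

View pics/a1.png

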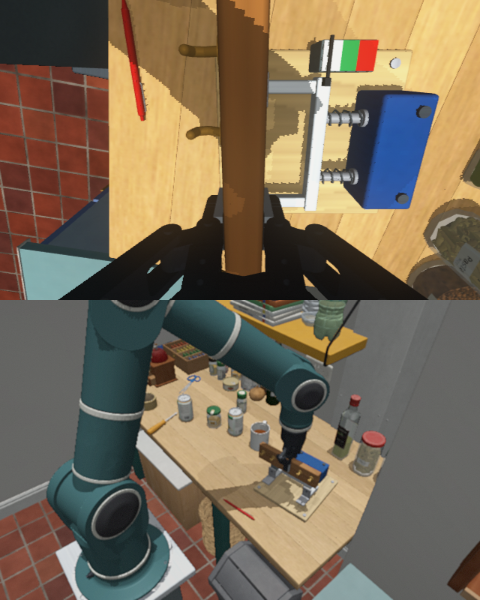

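The wrist view shows the held rail in front of the crossbar, hooks away from the jig, gauge pointer at white (330,55). The rail is ~2 mm too far left; correct that and lower.

```bash
python3 -m pendant '[{"jaw":-1,"x":-2,"y":0,"z":10,"ax":0,"ay":0,"az":0},{"jaw":-1,"x":0,"y":0,"z":20,"ax":0,"ay":0,"az":0},{"jaw":-1,"x":0,"y":0,"z":22,"ax":0,"ay":0,"az":0},{"jaw":-1,"x":0,"y":0,"z":16,"ax":0,"ay":0,"az":0},{"jaw":-1,"x":0,"y":0,"z":8,"ax":0,"ay":0,"az":0},{"jaw":-1,"x":0,"y":0,"z":4,"ax":0,"ay":0,"az":0},{"jaw":-1,"x":0,"y":0,"z":2,"ax":0,"ay":0,"az":0},{"jaw":-1,"x":0,"y":0,"z":0,"ax":0,"ay":0,"az":0}]'
python3 - <<'E'
from h import *
a=np.radians(10.4);ex=np.array([np.cos(a),np.sin(a)]);ey=np.array([-ex[1],ex[0]]);o=np.array([.551,-.1396])
S=[]
for n in ["wrist","scene","top"]:
    p=env.camera_params(n);im,d=env.grab_frame(n);X=cloud(d,p);Z=X[...,2];S.append(im)
    for c in env.cut_out(n,"rail")[:1]:
        m=c["pixels"]&(d>0);U=(X[m][:,:2]-o)@ex*1000;V=(X[m][:,:2]-o)@ey*1000
        print(n,c["conf"],"U",np.percentile(U,[2,50,98]).round(1),"V",np.percentile(V,[.5,1,50,99,99.5]).round(1),"Z",np.percentile(Z[m],[1,99]).round(4))
print(env.read_state()["position"],env.read_state()["force"])
E
```

```text
t: 7.72
position: [0.5337, -0.1455, 0.0796]
ee_rot: [2.01, 2.414, 0.0]
force: [0.1, 0.4, -1.4]
gripper_width: 0.0195
grip_force: 58.9
wrist 0.69 U [-42.7 -19.4  -9.3] V [-21.  -19.7  60.3 104.1 104.5] Z [0.1003 0.1279]
scene 0.75 U [120.6 145.6 212.2] V [201.6 201.9 234.2 283.9 299.1] Z [-0.0007  0.0993]
top 0.58 U [-41.  -18.5  -8.1] V [  6.4   8.6  58.7 110.3 110.4] Z [0.0165 0.1316]
[ 0.53357402 -0.14551159  0.07950782] [ 0.00613112  0.08891631 -0.85965937]
```

```bash
python3 -m pendant '[{"jaw":-1,"x":0,"y":0,"z":4,"ax":0,"ay":0,"az":0},{"jaw":-1,"x":0,"y":0,"z":0,"ax":0,"ay":0,"az":0}]'
python3 -m pendant '[{"jaw":-1,"x":0,"y":0,"z":1,"ax":0,"ay":0,"az":0},{"jaw":-1,"x":0,"y":0,"z":0,"ax":0,"ay":0,"az":0}]'
python3 -m pendant '[{"jaw":-1,"x":0,"y":0,"z":1,"ax":0,"ay":0,"az":0},{"jaw":-1,"x":0,"y":0,"z":0,"ax":0,"ay":0,"az":0}]'
```

```text
t: 8.28
position: [0.5333, -0.1455, 0.075]
ee_rot: [-2.01, -2.414, 0.001]
force: [-0.6, 0.2, -1.7]
gripper_width: 0.0196
grip_force: 58.9
t: 8.52
position: [0.5335, -0.1455, 0.0743]
ee_rot: [2.01, 2.414, -0.0]
force: [-0.5, 0.6, -0.9]
gripper_width: 0.0197
grip_force: 58.9
t: 8.78
position: [0.5335, -0.1455, 0.0733]
ee_rot: [-2.01, -2.414, 0.0]
force: [-0.5, 0.3, -1.3]
gripper_width: 0.0192
grip_force: 58.9
```

```bash
for i in 1; do python3 -m pendant '[{"jaw":-1,"x":0,"y":0,"z":1,"ax":0,"ay":0,"az":0},{"jaw":-1,"x":0,"y":0,"z":0,"ax":0,"ay":0,"az":0}]'; python3 -m pendant '[{"jaw":-1,"x":0,"y":0,"z":0.7,"ax":0,"ay":0,"az":0},{"jaw":-1,"x":0,"y":0,"z":0,"ax":0,"ay":0,"az":0}]'; done | grep -E "pos|force:"
```

```text
position: [0.5342, -0.1455, 0.073]
force: [-0.3, 2.6, 7.2]
grip_force: 60.1
position: [0.5348, -0.1454, 0.073]
force: [-1.5, 3.6, 18.1]
grip_force: 61.6
```

```bash
python3 -m pendant '[{"jaw":-1,"x":0,"y":0,"z":-0.8,"ax":0,"ay":0,"az":0},{"jaw":-1,"x":0,"y":0,"z":0,"ax":0,"ay":0,"az":0},{"jaw":-1,"x":0,"y":0,"z":0,"ax":0,"ay":0,"az":0},{"jaw":-1,"x":0,"y":0,"z":0,"ax":0,"ay":0,"az":0}]'
python3 - <<'E'
from h import *
a=np.radians(10.4);ex=np.array([np.cos(a),np.sin(a)]);ey=np.array([-ex[1],ex[0]]);o=np.array([.551,-.1396])
S=[]
for n in ["wrist","scene","top"]:
    p=env.camera_params(n);im,d=env.grab_frame(n);X=cloud(d,p);Z=X[...,2];S.append(im)
    U=(X[...,:2]-o)@ex*1000;V=(X[...,:2]-o)@ey*1000
    # rail top surface: geometric mask
    m=(d>0)&(abs(Z-.121)<.006)&(U>-45)&(U<10)&(abs(V)<125)
    for s in (1,-1):
        q=m&(s*V>60)
        if q.sum()>10: print(n,s,q.sum(),"U",np.percentile(U[q],[2,50,98]).round(1),"V",np.percentile(V[q],[1,50,99]).round(1),"Z",np.median(Z[q]).round(4))
cv2.imwrite("pics/a2.png",np.hstack([cv2.resize(S[1][170:310,330:470],(400,400)),cv2.resize(S[2][110:260,320:470],(400,400))])[...,::-1])
print(env.read_state()["position"],env.read_state()["force"],env.read_state()["torque"])
E
```

```text
t: 9.78
position: [0.534, -0.1455, 0.073]
ee_rot: [2.009, 2.414, 0.001]
force: [-0.5, 2.7, 8.6]
gripper_width: 0.0193
grip_force: 60.3
wrist 1 10956 U [-27.9 -18.5  -9. ] V [ 60.5  85.2 104.6] Z 0.1198
scene 1 121 U [-26.8 -18.6  -6.9] V [ 60.1  83.1 108.2] Z 0.1211
scene -1 164 U [-26.8 -18.6  -6.4] V [-110.8  -86.3  -60.4] Z 0.1207
top 1 152 U [-26.8 -17.4  -7.6] V [ 60.3  85.4 110. ] Z 0.1206
[ 0.53403005 -0.14547813  0.07295746] [-1.08501822  2.02017683  9.09339964] [0.39035806 0.11390847 0.00116481]
```

View pics/a2.png

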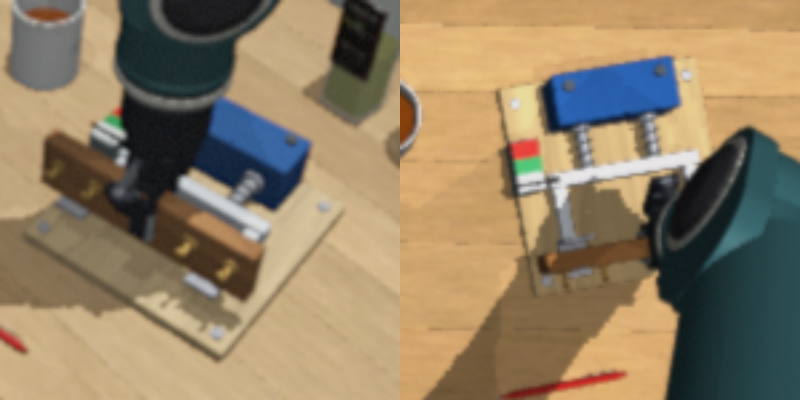

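The rail stands on both feet, square, centred and free of the plates (stop still free, pointer in white). Now press.

```bash
python3 -m pendant '[{"jaw":-1,"x":0,"y":2,"z":0,"ax":0,"ay":0,"az":0},{"jaw":-1,"x":0,"y":2,"z":0,"ax":0,"ay":0,"az":0},{"jaw":-1,"x":0,"y":2,"z":0,"ax":0,"ay":0,"az":0},{"jaw":-1,"x":0,"y":2,"z":0,"ax":0,"ay":0,"az":0},{"jaw":-1,"x":0,"y":2,"z":0,"ax":0,"ay":0,"az":0},{"jaw":-1,"x":0,"y":0,"z":0,"ax":0,"ay":0,"az":0}]' | grep -E "t:|pos|force:"
python3 -m pendant '[{"jaw":-1,"x":0,"y":2,"z":0,"ax":0,"ay":0,"az":0},{"jaw":-1,"x":0,"y":2,"z":0,"ax":0,"ay":0,"az":0},{"jaw":-1,"x":0,"y":2,"z":0,"ax":0,"ay":0,"az":0},{"jaw":-1,"x":0,"y":0,"z":0,"ax":0,"ay":0,"az":0}]' | grep -E "t:|pos|force:"; python3 -c "
from h import *
s=env.read_state();print(s['torque'],s['force'],(s['position'][:2]-np.array([.551,-.1396]))@np.array([[.9836,-.1805],[.1805,.9836]]))"
```

```text
t: 10.68
position: [0.5434, -0.1438, 0.073]
ee_rot: [2.01, 2.414, 0.0]
force: [-5.3, 2.3, 14.4]
grip_force: 60.8
t: 11.18
position: [0.549, -0.1427, 0.0729]
ee_rot: [-2.01, -2.414, 0.0]
force: [-9.3, 1.7, 15.3]
grip_force: 61.1
[ 0.40673452  1.79324159 -0.0103587 ] [-9.26259505  1.71652362 15.31105886] [-0.00257007 -0.00268877]
```

```bash
python3 -m pendant '[{"jaw":-1,"x":0,"y":2,"z":-0.4,"ax":0,"ay":0,"az":0},{"jaw":-1,"x":0,"y":2,"z":0,"ax":0,"ay":0,"az":0},{"jaw":-1,"x":0,"y":2,"z":0,"ax":0,"ay":0,"az":0},{"jaw":-1,"x":0,"y":2,"z":0,"ax":0,"ay":0,"az":0},{"jaw":-1,"x":0,"y":0,"z":0,"ax":0,"ay":0,"az":0},{"jaw":-1,"x":0,"y":0,"z":0,"ax":0,"ay":0,"az":0}]' | grep -E "t:|pos|force:"
cat > look.py <<'E'
from h import *
import sys
a=np.radians(10.4);ex=np.array([np.cos(a),np.sin(a)]);ey=np.array([-ex[1],ex[0]]);o=np.array([.551,-.1396])
S=[]
for n in ["wrist","scene","top"]:
    p=env.camera_params(n);im,d=env.grab_frame(n);X=cloud(d,p);Z=X[...,2];S.append(im)
    U=(X[...,:2]-o)@ex*1000;V=(X[...,:2]-o)@ey*1000
    m=(d>0)&(abs(Z-.121)<.006)&(U>-45)&(U<40)&(abs(V)<125)
    for s in (1,-1):
        q=m&(s*V>60)
        if q.sum()>10: print(n,s,q.sum(),"U",np.percentile(U[q],[2,50,98]).round(1),"V",np.percentile(V[q],[1,50,99]).round(1),"Z",np.median(Z[q]).round(4))
        q=(d>0)&(s*V>60)&(s*V<80)&(Z>.066)&(Z<.11)&(U>-8)&(U<50)&~m
        if q.sum()>4: print("   plate",s,q.sum(),"U",np.percentile(U[q],[5,50,95]).round(1))
cv2.imwrite(sys.argv[1],np.hstack([cv2.resize(S[0][0:250,300:620],(400,312)),cv2.resize(S[2][120:210,340:450],(381,312))])[...,::-1])
s=env.read_state();print("tcp",((s['position'][:2]-o)@np.stack([ex,ey],1)*1000).round(1),s["position"][2],s["force"].round(1),s["torque"].round(2))
E
python3 look.py pics/p1.png
```

```text
t: 11.92
position: [0.5564, -0.1414, 0.073]
ee_rot: [-2.01, -2.413, 0.001]
force: [-9.3, -0.0, 10.5]
grip_force: 62.9
wrist 1 10910 U [-5.2  4.3 13.7] V [ 60.6  85.1 104.5] Z 0.1198
   plate 1 474 U [16.2 17.5 19. ]
scene 1 113 U [-3.7  4.6 17.4] V [ 61.1  84.9 107.5] Z 0.1207
   plate 1 75 U [-4.4 -2.3 -0.3]
scene -1 158 U [-4.2  4.3 16.4] V [-110.6  -86.2  -60.9] Z 0.1206
   plate -1 92 U [-4.4 -2.5 -0.6]
top 1 150 U [-4.1  5.5 14.8] V [ 60.5  84.9 109.6] Z 0.1205
   plate 1 12 U [16.2 18.  20.1]
tcp [ 4.9 -2.8] 0.07300827965560171 [-7.6  0.4  9.7] [0.07 1.57 0.16]
```

View pics/p1.png

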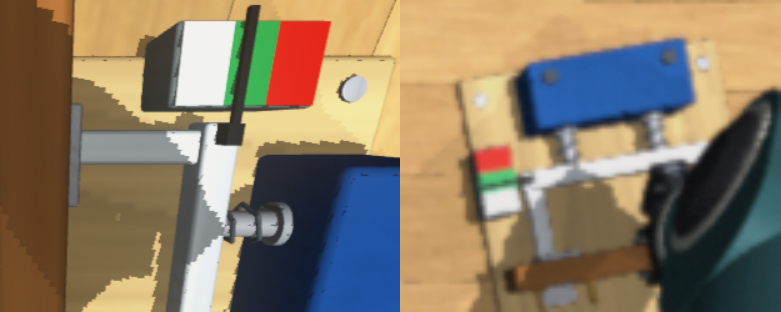

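The pointer (crop 1, ~(245,60)) is just inside the green, about 15 mm of travel, matching 7.6 N. Rail is flat on the plate. Press 5 mm more to reach mid-green.

```bash
python3 -m pendant '[{"jaw":-1,"x":0,"y":2,"z":0,"ax":0,"ay":0,"az":0},{"jaw":-1,"x":0,"y":2,"z":0,"ax":0,"ay":0,"az":0},{"jaw":-1,"x":0,"y":1,"z":0,"ax":0,"ay":0,"az":0},{"jaw":-1,"x":0,"y":0,"z":0,"ax":0,"ay":0,"az":0},{"jaw":-1,"x":0,"y":0,"z":0,"ax":0,"ay":0,"az":0},{"jaw":-1,"x":0,"y":0,"z":0,"ax":0,"ay":0,"az":0},{"jaw":-1,"x":0,"y":0,"z":0,"ax":0,"ay":0,"az":0},{"jaw":-1,"x":0,"y":0,"z":0,"ax":0,"ay":0,"az":0}]' | grep -E "t:|pos|force:"
python3 look.py pics/p2.png
```

```text
t: 13.08
position: [0.561, -0.1406, 0.073]
ee_rot: [-2.01, -2.413, 0.002]
force: [-10.9, 1.1, 12.2]
grip_force: 63.2
wrist 1 10916 U [-0.5  9.  18.4] V [ 60.6  85.2 104.5] Z 0.1198
   plate 1 475 U [20.8 22.2 23.7]
scene 1 120 U [ 0.2  8.8 21.4] V [ 60.5  84.  107.3] Z 0.1209
   plate 1 73 U [0.3 2.4 4.3]
scene -1 158 U [ 0.7  8.9 21.3] V [-110.4  -86.5  -60.5] Z 0.1206
   plate -1 87 U [0.4 2.4 4.5]
top 1 149 U [ 0.6 10.  19.5] V [ 60.8  85.5 110.1] Z 0.1208
   plate 1 12 U [21.  22.9 24.5]
tcp [ 9.6 -2.8] 0.07298985363950093 [-11.   -0.   12.8] [0.07 1.97 0.16]
```

View pics/p2.png

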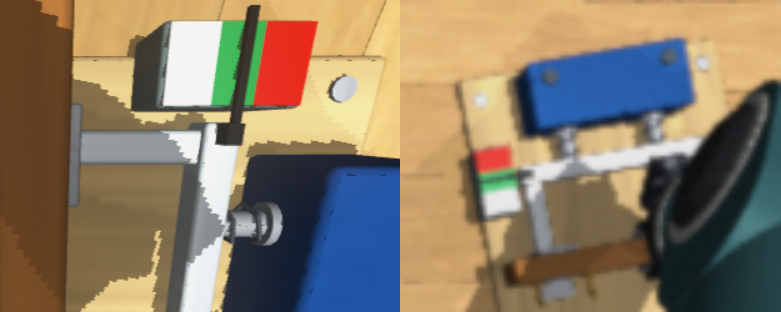

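The pointer (crop 1, ~(240,60); top view ~(497,177)) is in the green. Travel is about 20 mm and the push 11 N. The rail is square, centred and still gripped.

```bash
python3 -c "
from bench import env
print(env.job_done())"
```

```text
the job is handed in; nothing more can be done
None
```

I've handed the job in: the rail was stood centred on both jig feet with its hooks facing away from the plates, then pressed squarely against both plates. The arm is still gripping and holding it at about 20 mm of stop travel (about 11 N) with the pointer in the green, and I touched nothing else on the table.

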